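# Close the carton and aim the hand scanner at its label

### The job

Close the packed carton by folding down the shorter plain flap first and then the longer flap with the label over it, both flat. Then take the hand scanner out of its stand, turn it so that its window looks steeply down (within 40 degrees of straight down) at the middle of the label, roughly 12 cm away from it and not touching the carton, and finish while still holding it there, steady in the gripper. Leave the mouse, the roll of tape and the blue bin where they are.

Things in the scene. Friction and masses are not known exactly. Their poses are not given: they have to be found in the camera images.
- carton: Brown cardboard carton, 200 (x) x 160 (y) x 100 mm high, open on top, fixed to the bench. Origin: centre of its underside; z up. Two hinged flaps, 196 mm long in x, stand open on it: the inner flap on its +y rim, the outer flap on its -y rim. Two small dust flaps at its x ends are already folded in, flush with the rim. Either the carton or the stand may be on the left; the carton's yaw is within 0.3 of the world's.
- inner_flap (a joint): Shorter plain flap, 80 mm wide (hinge to free edge), 4 mm thick, hinged along the carton's +y rim. 0: closed, lying flat inwards towards -y, its top 104 mm above the bench; 1.57: upright; up to 2.0: leaning outwards. Starts at 1.25 to 1.75, stays where it is left (stiff crease, about 0.6 N at the free edge).
- outer_flap (a joint): Longer flap with the label, 120 mm wide (hinge to free edge), 4 mm thick, hinged along the carton's -y rim. 0: closed, lying flat inwards towards +y over the inner flap, its top 108 mm above the bench; 1.57: upright; up to 2.0: leaning outwards. Starts at 1.25 to 1.75, stays where it is left (stiff crease, about 0.5 N at the free edge).
- inner_flap_hinge (a point): Middle of the inner flap's hinge edge, on the face that is outside (on top when closed), 80 mm to +y of the carton's centre. Its axes turn with the flap: x along the hinge, z out of the outside face, the free edge lies 80 mm to its -y.
- outer_flap_hinge (a point): Middle of the outer flap's hinge edge, on the outside face, 80 mm to -y of the carton's centre. Axes turn with the flap: x along the hinge, z out of the outside face, the free edge lies 120 mm to its +y.
- label (a point): Centre of the white barcode label (90 mm along the hinge x 60 mm) on the outside face of the outer flap, 60 mm from the hinge edge. Axes as the flap's: z out of the outside face, up when closed.
- stand: Black scanner stand, fixed to the bench: base plate 120 (x) x 100 (y) x 15 mm with an upright rectangular pocket in the middle. Origin: centre of the base's underside. Pocket inside 39 (x) x 33 (y) mm, floor 15 mm, rim 70 mm above the bench, walls 5 mm.
- scanner: Pistol-shaped hand scanner, 180 g (70 to 140 percent), standing upright with its handle loosely in the stand's pocket, resting on its floor. Origin: middle of the handle's foot; z up along the handle, nose towards -x. Handle 34 (x) x 28 (y) x 110 mm; on top the head, 80 mm long, 46 mm wide (y, flat sides, 48 mm at the nose's rim), 40 mm high, its nose dropping 20 degrees below -x.
- scanner_head (a point): Centre of the scanner's head, 125 mm above the handle's foot and 12 mm towards the nose; axes as the scanner's. A good place to grasp it, from above, across its 46 mm width (along y); the head reaches 20 mm above and below.
- scanner_foot (a point): Middle of the underside of the scanner's handle; axes as the scanner's. It stands 15 mm above the bench in the pocket.
- scanner_window (a point): Centre of the dark window at the nose, 46 mm ahead of the head's centre. Its z axis points out of the window along the line of sight (in the stand: 20 degrees below level, towards the scanner's -x), y is the scanner's y.
- mouse: Bystander: black computer mouse, 105 x 60 x 32 mm. Origin: centre of its underside.
- tape_roll: Bystander: clear roll of tape lying flat, 100 mm across, 48 mm high. Origin: centre of its underside.
- parts_bin: Bystander: open blue parts bin, 110 x 100 x 75 mm. Origin: centre of its underside.
Things that resemble listed ones, but are neither listed nor needed, are in the scene too. Leave any yellow look-alike of the scanner alone.

How it is judged:
By the outcome, as a careful person would: the job done as asked, in the order asked, and still so for the second after the job is handed in, while the arm keeps its last pose, push and grip.
It also fails if it takes over 58 s, if anything falls off the work surface, if the arm or the gripper's body presses on something with over 40 N, if the wrist force passes 120 N, or if a joint passes its speed limit or range.

### The arm

A 6-joint arm with a two-finger parallel gripper is mounted at the origin on the work surface. World frame = base frame: x ahead of the robot, y to its left, z up, the work surface at z = 0. Lengths are in m, angles in rad, forces in N, time in s.
With the tool pointing down it reaches from about 0.325 to 0.9 m from the base axis. Payload 6.1 kg.
Tool frame: the origin (TCP) lies on the centre line of the jaws, within the pads' length; the fingertips stand 14 mm ahead of it and the grasp point (between the pads) lies 5 mm behind it (robot.nose_length is the distance from the TCP to the fingertips, in m); z points along the fingers, y is the line along which they close (so a half turn about z gives the same grasp; the last joint's range is limited). The gripper opens to 85 mm and grips with 20 to 120 N. Pads are 22 mm wide; open, the fingers measure 114 mm over their backs; the gripper's body (76 mm by 85 mm) begins 54 mm behind the grasp point. The pads swing forward as they close: fully open they stand 13 mm farther back than shut.
Start: joints at [-1.462, 0.22, 1.526, -0, 1.395, -0.126], TCP at [0.145, -0.608, 0.245] pointing down, gripper open.
Joint ranges: [-2.98, 2.98], [-0.91, 2.08], [0.09, 2.57], [-1.24, 4.39], [0.2, 2.65], [-2.68, 2.68]. Speed limits (rad/s): [2.57, 2.57, 3.01, 3.14, 3.14, 3.14].

### API

Orientations are given as a unit quaternion [x, y, z, w].
In Python, from cell import robot gives the robot as it stands.
- The arm moves only by the tool servo_tool, never from a script. Its argument "increments" is a list that holds one entry, the list of rows, each a list of 5 numbers: the shift along the tool's x, y, z in units of 40 mm (1.0 is 40 mm), then the turn about the tool's z in units of 5 degrees (1.0 is 5 degrees), then the finger opening in mm, from 0 to 85.4. In form: [[[tx, ty, tz, spin, claw], ...]]. A call has 1 to 20 rows; each row shifts and turns the commanded pose from where the row before left it, along the tool's axes as they then stand; what a row does not reach is not made up. A row lasts 1/12 s, in which the tool goes at most 41.7 mm and 7.16 degrees, less where a joint would pass 70% of its speed; a pose out of reach is approached as far as the arm can. A call is refused whole if a number of a shift passes 1 or a number of a turn 1, either way. A call with a gripper value outside its range is refused whole. The fingers move at their own pace and stop on an object; "grip_force" is the grip in N (left out, the last holds). Time passes only in rows, so rows that do not move let the fingers close. It gives the time, the measured TCP pose, the force, the opening and the grip force at its end, in the units of the state.
- robot.observe(): the state, without advancing time (a new reading comes with each control period).
- robot.snapshot(name): name is "side" or "top"; returns a dict with "frame" (420x560x3 uint8, blue, green, red), "range_z" (420x560 float32, m along the optical axis (not along the pixel's ray), 0 where there is no reading), "vertical_fov" (degrees; the focal length in pixels is half the picture's height over the tangent of half this angle, whatever the lens; pixels are square), "cx", "cy" (the principal point, pixels), "R" (3x3) and "t" (3): a world point X has camera coordinates R X + t. Camera axes: x right, y down, z forward; pixel columns grow to the right and rows downward; lengths in m; the calibration is good to about 2 mm. A picture is of the moment at which its call begins.
- robot.sign_off(): hands the job in; it is judged then, once.
The state is a dict: "t": time; "joint_pos": joint angles; "dq": joint speeds; "joint_efforts": joint torques, N m; "eef_pos": TCP position; "tool_rot": TCP orientation; "contact_force": force on the tool from outside, world axes, zero at the start; "torque": the same for the moment, N m; "opening": finger opening in m; "gripper_force": force on a finger pad.
Only numpy, scipy, OpenCV 4.12 (cv2) and the standard library are available. Lean on these libraries where they do the work, as an engineer would, in place of code of your own. Each camera call takes 0.05 s, during which the arm holds its last target. There are 200 camera calls.

## Working session

There is one attempt and no reset: what is moved stays moved. The work goes in short steps, Python scripts to look and compute and a tool call to move; the robot and the scene stay as the last step left them, time stands still between calls to the robot, and variables do not carry over. Pictures are saved under pics/ and viewed, at most 10 in all, crops included, and the job is handed in when it is done.

Besides the shell and the picture viewer there is one more tool, called after ">>>" as a command line: name --argument value ..., lists and objects as JSON in quotes. servo_tool: Moves the arm, as the interface text tells. Its arguments: {"type":"object","properties":{"increments":{"type":"array"},"grip_force":{"type":"number"}},"required":["increments"]}

```bash
mkdir -p pics; ls; cat > h.py <<'E'
import numpy as np, cv2
from cell import robot
def snap(n):
    s=robot.snapshot(n); s['f']=210/np.tan(np.radians(s['vertical_fov'])/2); s['R']=np.array(s['R']);s['t']=np.array(s['t']); return s
def cloud(s):
    z=s['range_z']; v,u=np.mgrid[0:z.shape[0],0:z.shape[1]]
    P=np.stack([(u-s['cx'])/s['f']*z,(v-s['cy'])/s['f']*z,z],-1)
    W=(P-s['t'])@s['R']; W[z==0]=np.nan; return W
E
python3 - <<'E'
from h import *
for n in ('side','top'):
    s=snap(n); cv2.imwrite(f'pics/{n}0.png',s['frame']); np.savez(f'{n}0.npz',**s); print(n,s['vertical_fov'],s['R'].round(2).tolist(),s['t'],-s['R'].T@s['t'])
print(robot.observe())
E
```

```text
pics
side 53.516567438887265 [[-0.85, -0.53, 0.02], [-0.41, 0.63, -0.66], [0.34, -0.56, -0.75]] [0.48538596 0.30518417 0.82420165] [0.25399153 0.53007328 0.81397536]
top 56.74345369120863 [[-0.0, -1.0, 0.02], [-0.98, -0.0, -0.18], [0.18, -0.02, -0.98]] [-0.02879463  0.5564412   0.75773742] [ 0.41362519 -0.01468726  0.84458299]
{'t': 0.1, 'joint_pos': array([-1.46209754e+00,  2.21156661e-01,  1.52750849e+00, -6.56289566e-06,
        1.39469156e+00, -1.26090063e-01]), 'dq': array([ 5.30036804e-04, -3.52398940e-03, -2.69127655e-03,  6.42616045e-04,
       -5.45151520e-04, -2.34433496e-05]), 'joint_efforts': array([ 1.01512433e-03, -4.98244143e+01, -3.90547156e+01, -1.41004034e-04,
        5.65882452e-03,  6.25866377e-06]), 'eef_pos': array([ 0.14534164, -0.60732824,  0.24429655]), 'tool_rot': array([ 9.93116731e-01,  1.17125495e-01,  4.43961426e-06, -8.82020449e-04]), 'contact_force': array([-0.33634407, -0.18183513, -0.57055613]), 'torque': array([ 0.03583539, -0.03114767, -0.01353061]), 'gripper_force': 0.0, 'opening': 0.08527310951725454}
```

View pics/top0.png

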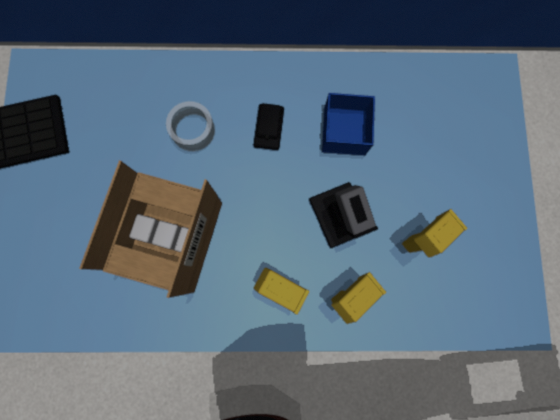

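View pics/side0.png

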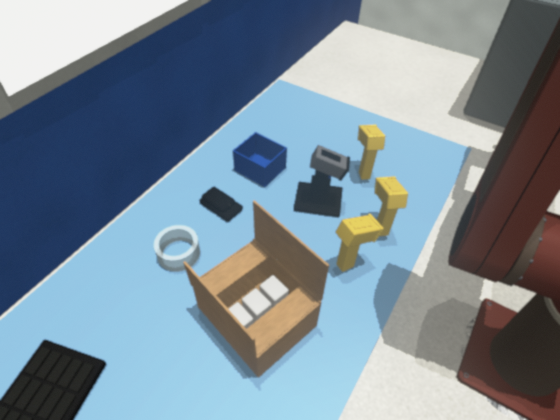

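The top view shows the carton on the left around (150,230). Its plain inner flap is at (110,215) and its labelled outer flap at (197,240). The scanner is in its stand at (350,212), with yellow look-alikes nearby. The side view agrees. Next I'll measure the carton and the stand.

```bash
cat > m.py <<'E'
from h import *
C=[]; 
for n in ('side','top'):
    s=dict(np.load(f'{n}0.npz')); W=cloud(s); hsv=cv2.cvtColor(s['frame'],cv2.COLOR_BGR2HSV); s.update(W=W,hsv=hsv); C.append(s)
P=[]; 
for s in C:
    W=s['W'];h=s['hsv']; m=(h[...,0]>5)&(h[...,0]<20)&(h[...,1]>60)&(W[...,1]>0.08)&(W[...,2]>.02)&(W[...,2]<.3)&(W[...,0]>.2)
    P.append(W[m]); print(m.sum())
B=np.vstack(P)
rim=B[(abs(B[:,2]-.1)<.006)]
# dust flaps top
print('n rim',len(rim)); r=cv2.minAreaRect(rim[:,:2].astype(np.float32)*1000); print(r)
for i,p in enumerate(P):
    q=p[(abs(p[:,2]-.1)<.006)]; print(len(q),cv2.minAreaRect(q[:,:2].astype(np.float32)*1000), q[:,2].mean())
np.save('B.npy',B)
for z0 in np.arange(.11,.24,.015):
  for i,p in enumerate(P):
    q=p[abs(p[:,2]-z0)<.006]
    if len(q): print(round(z0,3),i,len(q),'x',q[:,0].min().round(3),q[:,0].max().round(3),'y',q[:,1].min().round(3),q[:,1].max().round(3))
# stand/scanner
for i,s in enumerate(C):
    W=s['W'];h=s['hsv']
    reg=(W[...,0]>.3)&(W[...,0]<.62)&(W[...,1]<-.02)&(W[...,1]>-.26)
    dark=(h[...,2]<110)&(h[...,1]<150)&~((h[...,0]>95)&(h[...,0]<115)&(h[...,1]>100))
    for lo,hi in ((.010,.02),(.062,.075),(.10,.13),(.13,.15),(.15,.155),(.155,.17)):
        q=W[reg&(W[...,2]>lo)&(W[...,2]<hi)&(h[...,1]<120)]
        if len(q)>5: print(i,lo,hi,len(q),cv2.minAreaRect(q[:,:2].astype(np.float32)*1000),q.mean(0).round(3))
E
python3 m.py
python3 - <<'E'
import cv2,numpy as np
a=cv2.imread('pics/top0.png')[160:260,290:400];b=cv2.imread('pics/side0.png')[130:230,275:385]
cv2.imwrite('pics/c0.png',cv2.resize(np.hstack([a,b]),None,fx=3.6,fy=3.6,interpolation=cv2.INTER_CUBIC))
E
```

```text
9225
8862
n rim 8107
((496.11737060546875, 200.770263671875), (168.7354736328125, 203.2794952392578), 74.20272064208984)
4039 ((494.771240234375, 202.76942443847656), (165.70352172851562, 199.7196502685547), 74.14741516113281) 0.10002328723519006
4068 ((497.997802734375, 198.7355499267578), (165.8828582763672, 198.4892120361328), 74.51288604736328) 0.09939614627414628
0.11 0 436 x 0.38 0.592 y 0.099 0.306
0.11 1 409 x 0.385 0.611 y 0.093 0.303
0.125 0 360 x 0.382 0.599 y 0.099 0.308
0.125 1 407 x 0.384 0.612 y 0.093 0.304
0.14 0 366 x 0.384 0.6 y 0.1 0.309
0.14 1 392 x 0.384 0.612 y 0.093 0.304
0.155 0 389 x 0.387 0.601 y 0.1 0.31
0.155 1 425 x 0.383 0.613 y 0.094 0.305
0.17 0 410 x 0.381 0.604 y 0.1 0.31
0.17 1 447 x 0.384 0.613 y 0.094 0.305
0.185 0 464 x 0.382 0.61 y 0.1 0.31
0.185 1 232 x 0.383 0.613 y 0.094 0.306
0.2 0 223 x 0.382 0.558 y 0.1 0.15
0.2 1 178 x 0.384 0.567 y 0.094 0.145
0.215 0 203 x 0.383 0.557 y 0.1 0.15
0.215 1 209 x 0.383 0.568 y 0.094 0.146
0.23 0 120 x 0.38 0.563 y 0.098 0.15
0.23 1 120 x 0.384 0.565 y 0.095 0.147
0 0.01 0.02 982 ((481.69158935546875, -137.7
[... 962 characters left out ...]
5 108 ((538.6781005859375, -145.75970458984375), (49.653770446777344, 12.755295753479004), 17.048303604125977) [ 0.54  -0.145  0.069]
1 0.1 0.13 139 ((414.4561462402344, -152.85023498535156), (147.57252502441406, 211.5016632080078), 61.564456939697266) [ 0.417 -0.141  0.123]
1 0.13 0.15 459 ((439.90338134765625, -155.1719207763672), (164.6469268798828, 258.89617919921875), 60.448692321777344) [ 0.494 -0.162  0.144]
1 0.15 0.155 222 ((456.90875244140625, -173.40493774414062), (238.3024444580078, 60.2076530456543), 6.01018762588501) [ 0.512 -0.17   0.152]
1 0.155 0.17 685 ((540.2012939453125, -163.7388458251953), (61.03596878051758, 46.417240142822266), 22.5767822265625) [ 0.54  -0.162  0.163]
```

View pics/c0.png

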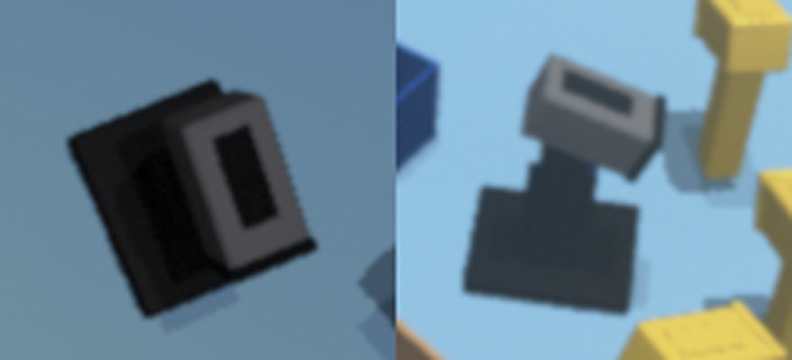

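The crop shows the grey head with its dark nose rim towards world -x and slightly -y, so the yaw is positive. I'll refine the stand, head and flap lines.

```bash
cat > m2.py <<'E'
exec(open('m.py').read().split("P=[]; ")[0])
B=np.load('B.npy')
for i,s in enumerate(C):
    W=s['W'];h=s['hsv']; reg=(np.hypot(W[...,0]-.535,W[...,1]+.15)<.085)&((h[...,1]<110)|(h[...,2]<70))
    for lo,hi in ((.012,.018),(.066,.074),(.125,.14),(.14,.15),(.15,.155),(.155,.16),(.16,.17),(.17,.19)):
        q=W[reg&(W[...,2]>lo)&(W[...,2]<hi)]
        if len(q)>5: print(i,lo,hi,len(q),np.round(cv2.minAreaRect(q[:,:2].astype(np.float32)*1000)[0],0),np.round(cv2.minAreaRect(q[:,:2].astype(np.float32)*1000)[1:][0]),cv2.minAreaRect(q[:,:2].astype(np.float32)*1000)[2],q.mean(0).round(3))
    q=W[reg&(W[...,2]>.13)]
    # fit top face plane
    q=W[reg&(W[...,2]>.145)]; A=np.c_[q[:,:2],np.ones(len(q))]
    c=None; w=np.ones(len(q),bool)
    for _ in range(8): c=np.linalg.lstsq(A[w],q[w,2],rcond=None)[0]; w=abs(A@c-q[:,2])<.004
    d=c[:2]; print('plane slope deg',np.degrees(np.arctan(np.hypot(*d))),'uphill dir deg',np.degrees(np.arctan2(d[1],d[0])),w.sum(),q[w].mean(0).round(4))
# flaps
c0=np.array([.4964,.2007]); yaw=np.radians(-15.7)
R=np.array([[np.cos(yaw),-np.sin(yaw)],[np.sin(yaw),np.cos(yaw)]])
L=np.c_[(B[:,:2]-c0)@R,B[:,2]]
for z in np.arange(.115,.24,.015):
    q=L[abs(L[:,2]-z)<.005]; 
    for sg in (-1,1):
        p=q[(q[:,1]*sg>25e-3)]
        if len(p)>20: print(round(z,3),sg,len(p),'x',np.percentile(p[:,0],[2,98]).round(3),'y',np.percentile(p[:,1],[5,50,95]).round(3),'slope',np.polyfit(p[:,0],p[:,1],1)[0].round(3))
q=L[abs(L[:,2]-.1)<.006]; print(np.percentile(q,[1,99],axis=0).round(3))
E
python3 m2.py
```

```text
0 0.012 0.018 870 [ 543. -160.] [119. 102.] 21.921964645385742 [ 0.539 -0.151  0.015]
0 0.066 0.074 121 [ 543. -160.] [50. 44.] 19.902048110961914 [ 0.54  -0.151  0.07 ]
0 0.125 0.14 149 [ 523. -145.] [92. 19.] 10.98202896118164 [ 0.518 -0.147  0.133]
0 0.14 0.15 224 [ 527. -165.] [93. 50.] 26.195831298828125 [ 0.512 -0.16   0.146]
0 0.15 0.155 111 [ 532. -163.] [76. 47.] 23.571914672851562 [ 0.521 -0.159  0.153]
0 0.155 0.16 120 [ 537. -161.] [63. 45.] 23.317102432250977 [ 0.527 -0.159  0.157]
0 0.16 0.17 194 [ 543. -160.] [46. 48.] 22.46895408630371 [ 0.542 -0.156  0.165]
0 0.17 0.19 51 [ 554. -154.] [12. 41.] 28.13746452331543 [ 0.555 -0.154  0.171]
plane slope deg 19.54813340275237 uphill dir deg 16.979401397700403 454 [ 0.5237 -0.1647  0.1591]
1 0.012 0.018 1073 [ 545. -161.] [120.  98.] 22.325796127319336 [ 0.54  -0.139  0.015]
1 0.066 0.074 97 [ 539. -146.] [50. 13.] 17.048303604125977 [ 0.54  -0.145  0.069]
1 0.125 0.14 78 [ 532. -148.] [36. 99.] 86.07490539550781 [ 0.521 -0.149  0.134]
1 0.14 0.15 356 [ 530. -167.] [92. 47.] 22.714017868041992 [ 0.507 -0.173  0.146]
1 0.15 0
[... 634 characters left out ...]
0.092  0.093] y [0.08  0.081 0.085] slope -0.002
0.145 -1 259 x [-0.091  0.089] y [-0.084 -0.08  -0.079] slope -0.001
0.145 1 401 x [-0.094  0.092] y [0.08  0.081 0.085] slope -0.003
0.16 -1 263 x [-0.088  0.087] y [-0.084 -0.08  -0.079] slope -0.0
0.16 1 425 x [-0.095  0.092] y [0.081 0.082 0.086] slope -0.005
0.175 -1 281 x [-0.093  0.088] y [-0.084 -0.08  -0.079] slope -0.002
0.175 1 640 x [-0.094  0.092] y [0.081 0.083 0.086] slope -0.003
0.19 -1 293 x [-0.091  0.09 ] y [-0.084 -0.08  -0.079] slope -0.002
0.205 -1 332 x [-0.087  0.088] y [-0.084 -0.082 -0.079] slope -0.008
0.22 -1 698 x [-0.093  0.091] y [-0.084 -0.081 -0.079] slope -0.005
[[-0.101 -0.08   0.096]
 [ 0.099  0.081  0.105]]
```

>>> servo_tool --increments '[[[0,0,-0.3,0.97,0],[0,0,-0.3,0.97,0],[0,0,-0.3,0.97,0],[0,0,-0.3,0.97,0],[0,0,-0.3,0.97,0],[0,0,-0.3,0.97,0],[0.5,-0.8,0,0,0],[0.5,-0.8,0,0,0],[0.5,-0.8,0,0,0],[0.5,-0.8,0,0,0],[0.5,-0.8,0,0,0],[0.5,-0.8,0,0,0],[0.5,-0.8,0,0,0],[0.5,-0.8,0,0,0],[0.5,-0.8,0,0,0],[0.5,-0.8,0,0,0],[0.5,-0.8,0,0,0],[0.5,-0.8,0,0,0]]]' --grip_force 20

```text
t: 1.6
eef_pos: [0.481, -0.3011, 0.3169]
tool_rot: [0.991, -0.136, -0.0, -0.0]
contact_force: [0.4, -1.2, 0.1]
opening: 0.0002
gripper_force: 0.0
```

```bash
cat >> h.py <<'E'
from scipy.spatial.transform import Rotation as Ro
c0=np.array([.4964,.2007]); yaw=np.radians(-15.7)
EX=np.array([np.cos(yaw),np.sin(yaw)]); EY=np.array([-EX[1],EX[0]])
def st():
    o=robot.observe(); R=Ro.from_quat(o['tool_rot']).as_matrix(); d=o['eef_pos'][:2]-c0
    print('t',round(o['t'],2),'pos',o['eef_pos'].round(4),'carton-local',(d@EX).round(4),(d@EY).round(4),'toolx deg',np.degrees(np.arctan2(R[1,0],R[0,0])).round(2),'down',R[2,2].round(4),'F',o['contact_force'].round(1),'open',round(o['opening'],4),'grip',round(o['gripper_force'],1),'q',o['joint_pos'].round(2)); return o,R
def to(p):
    o,R=st(); print('units',((np.array(p)-o['eef_pos'])@R/.04).round(3))
E
python3 -c "
from h import *
st()"
```

```text
t 1.6 pos [ 0.481  -0.3011  0.3169] carton-local 0.121 -0.4873 toolx deg -15.65 down -1.0 F [ 0.4 -1.2  0.1] open 0.0002 grip 0.0 q [-0.7   0.05  1.59 -0.    1.51  1.15]
```

>>> servo_tool --increments '[[[-0.19,-0.97,0,0,0],[-0.19,-0.97,0,0,0],[-0.19,-0.97,0,0,0],[-0.19,-0.97,0,0,0],[-0.19,-0.97,0,0,0],[-0.19,-0.97,0,0,0],[-0.19,-0.97,0,0,0],[-0.19,-0.97,0,0,0],[-0.19,-0.97,0,0,0],[-0.19,-0.97,0,0,0],[-0.19,-0.97,0,0,0],[-0.19,-0.97,0,0,0],[-0.19,-0.97,0,0,0],[-0.19,-0.97,0,0,0],[-0.19,-0.97,0,0,0],[-0.19,-0.97,0,0,0]]]'

```text
t: 2.93
eef_pos: [0.5299, 0.3298, 0.3167]
tool_rot: [0.991, -0.136, -0.0, 0.0]
contact_force: [0.7, -0.0, 0.2]
opening: -0.0001
gripper_force: 0.0
```

>>> servo_tool --increments '[[[0,0,0.92,0,0],[0,0,0.92,0,0],[0,0,0.92,0,0],[0,0,0.92,0,0],[0,0,0,0,0]]]'

```text
t: 3.35
eef_pos: [0.5249, 0.3255, 0.1603]
tool_rot: [0.991, -0.136, -0.007, 0.004]
contact_force: [-1.8, 0.6, -1.2]
opening: -0.0002
gripper_force: 0.0
```

```bash
python3 -c "
from h import *
st()"
```

```text
t 3.35 pos [0.5249 0.3255 0.1603] carton-local -0.0063 0.1278 toolx deg -15.64 down -0.9999 F [-1.8  0.6 -1.2] open -0.0002 grip 0.0 q [0.43 0.29 1.61 0.   1.26 2.27]
```

>>> servo_tool --increments '[[[0,0.4,-0.14,0,0],[0,0.4,-0.14,0,0],[0,0.24,0.04,0,0],[0,0.24,0.04,0,0],[0,0.2,0.1,0,0],[0,0.2,0.1,0,0],[0,0.16,0.18,0,0],[0,0.16,0.18,0,0],[0,0.06,0.17,0,0],[0,0.06,0.17,0,0],[0,0.02,0.1,0,0],[0,0.02,0.1,0,0],[0,0,0,0,0],[0,0,0,0,0]]]'

```text
t: 4.52
eef_pos: [0.5069, 0.2447, 0.1337]
tool_rot: [0.991, -0.136, -0.0, 0.0]
contact_force: [-0.4, 0.6, -0.3]
opening: 0.0005
gripper_force: 0.0
```

```bash
python3 -c "
from h import *
st()"
```

```text
t 4.52 pos [0.5069 0.2447 0.1337] carton-local -0.0018 0.0452 toolx deg -15.64 down -1.0 F [-0.4  0.6 -0.3] open 0.0005 grip 0.0 q [0.31 0.18 1.79 0.   1.17 2.15]
```

>>> servo_tool --increments '[[[0,0.05,0.15,0,0],[0,0.05,0.12,0,0],[0,0,0.08,0,0],[0,0,0.04,0,0],[0,0,0,0,0],[0,0,0,0,0]]]'

```text
t: 5.02
eef_pos: [0.5059, 0.2407, 0.1183]
tool_rot: [0.991, -0.136, -0.0, 0.0]
contact_force: [-0.5, 0.6, 0.1]
opening: -0.0
gripper_force: 0.0
```

```bash
python3 -c "
from h import *
st()
s=snap('side'); W=cloud(s); P=W[(W[...,2]>.09)&(W[...,2]<.24)]; d=P[:,:2]-c0; L=np.c_[d@EX,d@EY,P[:,2]]
for a,b in ((-.01,.01),(.01,.03),(.06,.08),(.08,.1)):
  for x0,x1 in ((-.09,-.06),(.04,.09)):
    q=L[(L[:,1]>a)&(L[:,1]<b)&(L[:,0]>x0)&(L[:,0]<x1)&(L[:,2]<.2)]; print(a,b,x0,len(q),np.percentile(q[:,2],[5,50,95]).round(4) if len(q) else '')
cv2.imwrite('pics/s1.png',s['frame'])
"
```

```text
t 5.02 pos [0.5059 0.2407 0.1183] carton-local -0.0017 0.0411 toolx deg -15.65 down -1.0 F [-0.5  0.6  0.1] open -0.0 grip 0.0 q [0.3  0.19 1.81 0.   1.14 2.15]
-0.01 0.01 -0.09 150 [0.0987 0.1024 0.1058]
-0.01 0.01 0.04 0 
0.01 0.03 -0.09 171 [0.1024 0.1041 0.1063]
0.01 0.03 0.04 0 
0.06 0.08 -0.09 203 [0.0977 0.1041 0.1061]
0.06 0.08 0.04 172 [0.0949 0.1038 0.1058]
0.08 0.1 -0.09 12 [0.0904 0.0975 0.1027]
0.08 0.1 0.04 12 [0.0915 0.0946 0.1048]
```

View pics/s1.png

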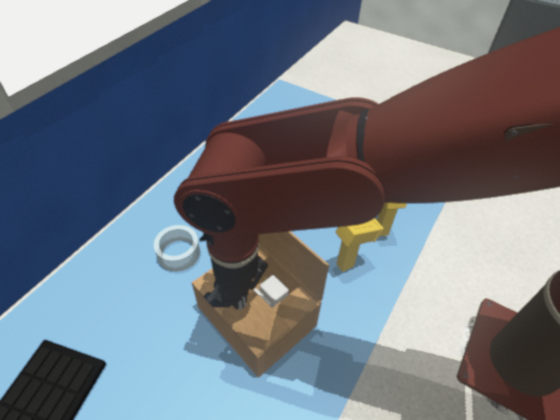

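The picture shows the inner flap lying flat under the gripper at (225,300), and its depth reads 104 mm. I'll press it slightly, then go over to the outer side.

>>> servo_tool --increments '[[[0,0,0.04,0,0],[0,0,0.02,0,0],[0,0,0,0,0],[0,0,-0.5,0,0],[0,0,-0.9,0,0],[0,0,-0.9,0,0],[0,0,-0.9,0,0],[0,0,-0.9,0,0],[0,0,-0.9,0,0],[0,0.95,0,0,0],[0,0.95,0,0,0],[0,0.95,0,0,0],[0,0.95,0,0,0],[0,0.95,0,0,0],[0,0.2,0.5,0,0],[0,0,0.8,0,0],[0,0,0.8,0,0],[0,0,0.6,0,0],[0,0,0.2,0,0],[0,0,0,0,0]]]'

```text
t: 6.73
eef_pos: [0.4509, 0.0502, 0.1978]
tool_rot: [0.991, -0.136, -0.002, 0.0]
contact_force: [-0.9, 1.0, -0.2]
opening: -0.0001
gripper_force: 0.0
```

```bash
python3 -c "
from h import *
st()"
```

```text
t 6.73 pos [0.4509 0.0502 0.1978] carton-local -0.0031 -0.1572 toolx deg -15.65 down -1.0 F [-0.9  1.  -0.2] open -0.0001 grip 0.0 q [-0.06 -0.16  2.    0.    1.3   1.78]
```

>>> servo_tool --increments '[[[0,-0.5,0,0,0],[0,-0.5,0,0,0],[0,-0.5,0,0,0],[0,-0.3,0,0,0],[0,-0.3,0,0,0],[0,-0.26,0.1,0,0],[0,-0.26,0.1,0,0],[0,-0.21,0.16,0,0],[0,-0.21,0.16,0,0],[0,-0.17,0.22,0,0],[0,-0.17,0.22,0,0],[0,-0.1,0.24,0,0],[0,-0.1,0.24,0,0],[0,-0.04,0.15,0,0],[0,-0.04,0.1,0,0],[0,0,0,0,0],[0,0,0,0,0]]]'

```text
t: 8.15
eef_pos: [0.4919, 0.1909, 0.1322]
tool_rot: [0.991, -0.136, -0.0, 0.0]
contact_force: [0.8, -0.2, -0.5]
opening: 0.0002
gripper_force: 0.0
```

```bash
python3 -c "
from h import *
st()"
```

```text
t 8.15 pos [0.4919 0.1909 0.1322] carton-local -0.0016 -0.0107 toolx deg -15.66 down -1.0 F [ 0.8 -0.2 -0.5] open 0.0002 grip 0.0 q [ 0.22  0.1   1.88 -0.    1.16  2.06]
```

>>> servo_tool --increments '[[[0,-0.1,0.1,0,0],[0,-0.1,0.08,0,0],[0,-0.1,0.06,0,0],[0,0,0.03,0,0],[0,0,0,0,0],[0,0,0,0,0]]]'

```text
t: 8.65
eef_pos: [0.4957, 0.2031, 0.122]
tool_rot: [0.991, -0.136, 0.0, -0.0]
contact_force: [0.6, 1.2, 1.3]
opening: 0.0002
gripper_force: 1.0
```

```bash
python3 -c "
from h import *
st()"
```

```text
t 8.65 pos [0.4957 0.2031 0.122 ] carton-local -0.0014 0.0021 toolx deg -15.63 down -1.0 F [0.6 1.2 1.3] open 0.0002 grip 1.0 q [0.24 0.13 1.87 0.   1.14 2.08]
```

>>> servo_tool --increments '[[[0,0,0.04,0,0],[0,0,0.02,0,0],[0,0,0,0,0],[0,0,-0.5,0,0],[0,0,-0.9,0,0],[0,0,-0.9,0,0],[0,0,-0.9,0,0],[0,0,-0.9,0,0],[0,0,-0.5,-0.95,0],[0,0.5,0,-0.95,85],[0,0.5,0,-0.95,85],[0,0.5,0,-0.95,85],[0,0.5,0,-0.95,85],[0,0.5,0,-0.95,85],[0,0.5,0,-0.95,85],[0,0.5,0,-0.92,85],[0,0,0,0,85],[0,0,0,0,85]]]'

```text
t: 10.15
eef_pos: [0.5034, 0.0639, 0.3029]
tool_rot: [0.982, 0.191, -0.0, -0.0]
contact_force: [1.0, -0.5, 0.1]
opening: 0.085
gripper_force: 0.0
```

```bash
python3 -c "
from h import *
to([.533,-.165,.3])
s=snap('top'); W=cloud(s); P=W[(W[...,2]>.09)&(W[...,2]<.24)]; d=P[:,:2]-c0; L=np.c_[d@EX,d@EY,P[:,2]]
for a in np.arange(-.08,.08,.02):
  for x0,x1 in ((-.09,-.06),(.06,.09)):
    q=L[(L[:,1]>a)&(L[:,1]<a+.02)&(L[:,0]>x0)&(L[:,0]<x1)&(L[:,2]<.2)]; print(a.round(2),x0,len(q),np.percentile(q[:,2],[5,50,95]).round(4) if len(q) else '')
cv2.imwrite('pics/t2.png',s['frame'])
"
```

```text
t 10.15 pos [0.5034 0.0639 0.3029] carton-local 0.0437 -0.1298 toolx deg 22.01 down -1.0 F [ 1.  -0.5  0.1] open 0.085 grip 0.0 q [-0.03 -0.1   1.75  0.    1.49  1.16]
units [-1.459  5.584  0.073]
-0.08 -0.09 140 [0.1054 0.1077 0.1096]
-0.08 0.06 0 
-0.06 -0.09 178 [0.1054 0.1073 0.1093]
-0.06 0.06 0 
-0.04 -0.09 176 [0.1059 0.1078 0.1095]
-0.04 0.06 0 
-0.02 -0.09 178 [0.1051 0.1076 0.1099]
-0.02 0.06 0 
0.0 -0.09 177 [0.1058 0.1078 0.1098]
0.0 0.06 0 
0.02 -0.09 173 [0.1057 0.1077 0.1094]
0.02 0.06 0 
0.04 -0.09 162 [0.1015 0.1036 0.1056]
0.04 0.06 0 
0.06 -0.09 174 [0.1014 0.1036 0.1056]
0.06 0.06 0
```

View pics/t2.png

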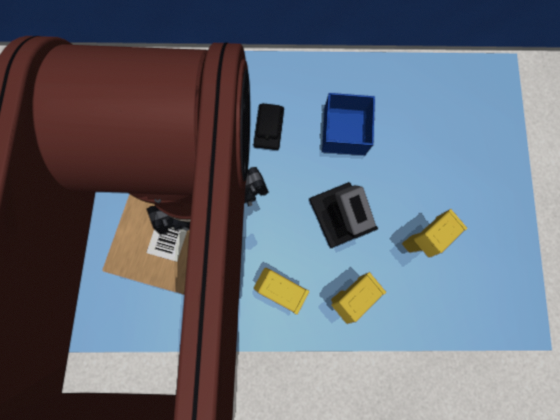

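The flaps are flat at 108 and 104 mm, with the label on top at (167,240). Now the scanner.

>>> servo_tool --increments '[[[-0.24,0.93,0,0,85],[-0.24,0.93,0,0,85],[-0.24,0.93,0,0,85],[-0.24,0.93,0,0,85],[-0.25,0.93,0,0,85],[-0.25,0.93,0,0,85],[0,0,0,0,85],[0,0,0,0,85],[0,0,0.8,0,85],[0,0,0.8,0,85],[0,0,0,0,85],[0,0,0,0,85]]]'

```text
t: 11.2
eef_pos: [0.5325, -0.1615, 0.2377]
tool_rot: [0.981, 0.193, -0.002, -0.002]
contact_force: [0.4, -0.4, -0.2]
opening: 0.0852
gripper_force: 0.0
```

```bash
python3 -c "
from h import *
to([.533,-.165,.135])"
```

```text
t 11.2 pos [ 0.5325 -0.1615  0.2377] carton-local 0.1328 -0.3389 toolx deg 22.29 down -1.0 F [ 0.4 -0.4 -0.2] open 0.0852 grip 0.0 q [-0.44  0.07  1.71  0.    1.37  0.75]
units [-0.015  0.095  2.567]
```

>>> servo_tool --increments '[[[0,0.05,0.6,0,85],[0,0.04,0.6,0,85],[0,0,0.6,0,85],[0,0,0.5,0,85],[0,0,0.25,0,85],[0,0,0,0,85],[0,0,0,0,85],[0,0,0,0,60],[0,0,0,0,50],[0,0,0,0,40],[0,0,0,0,35],[0,0,0,0,35],[0,0,0,0,35],[0,0,0,0,35],[0,0,0,0,35],[0,0,0,0,35]]]' --grip_force 30

```text
t: 12.53
eef_pos: [0.5358, -0.1674, 0.1389]
tool_rot: [0.981, 0.192, 0.001, 0.0]
contact_force: [-1.1, 2.1, 6.5]
opening: 0.0458
gripper_force: 30.5
```

```bash
python3 -c "
from h import *
to([.533,-.165,.135])"
```

```text
t 12.53 pos [ 0.5358 -0.1674  0.1389] carton-local 0.1376 -0.3437 toolx deg 22.2 down -1.0 F [-1.1  2.1  6.5] open 0.0458 grip 30.5 q [-0.44  0.17  1.79  0.    1.18  0.74]
units [-0.043 -0.082  0.096]
```

```bash
python3 -c "
exec(open('m.py').read().split('P=[]; ')[0])
a=np.radians(22.2); ex=np.array([np.cos(a),np.sin(a)]); ey=np.array([-ex[1],ex[0]])
A=[]
for s in C:
    W=s['W'];h=s['hsv']; m=(h[...,0]>20)&(h[...,0]<35)&(h[...,1]>120)&(h[...,2]>60)&(W[...,2]>.01); A.append(W[m])
A=np.vstack(A); d=A[:,:2]-[.544,-.1605]; L=np.c_[d@ex,d@ey,A[:,2]]*1000
L=L[(np.hypot(L[:,0],L[:,1])<280)]
for lo,hi in ((10,110),(110,200)):
    q=L[(L[:,2]>lo)&(L[:,2]<hi)]
    img=np.zeros((600,600),np.uint8); img[(q[:,0]+300).astype(int),(q[:,1]+300).astype(int)]=255
    img=cv2.morphologyEx(img,cv2.MORPH_CLOSE,np.ones((13,13)))
    n,_,stt,_=cv2.connectedComponentsWithStats(img)
    for r in stt[1:]:
        if r[4]>150:
            y0,x0,w,hh=r[:4]; k=q[(q[:,0]>=x0-300)&(q[:,0]<=x0+hh-300)&(q[:,1]>=y0-300)&(q[:,1]<=y0+w-300)]
            print('z',lo,hi,'sx',x0-300,x0+hh-300,'sy',y0-300,y0+w-300,'ztop',np.percentile(k[:,2],99))
"
```

```text
z 110 200 sx -193 -127 sy 6 108 ztop 157.55186078746505
z 110 200 sx -145 -47 sy 133 227 ztop 157.0822153251307
z 110 200 sx -142 -78 sy -184 -82 ztop 157.14886399750378
```

>>> servo_tool --increments '[[[0,0,-0.4,0,35],[0,0,-0.5,0,35],[0,0,-0.5,0,35],[0,0,-0.5,0,35],[0,0,0,0,35],[0.5,0,0,0,35],[0.5,0,0,0,35],[0.5,0,0,0,35],[0,0,0,0,35],[0,0,0.4,0,35],[0,0,0.4,0,35],[0,0,0.4,0,35],[0,0,0,0,35],[0,0,0,0,35]]]'

```text
t: 13.7
eef_pos: [0.589, -0.1443, 0.1631]
tool_rot: [0.981, 0.192, -0.002, -0.001]
contact_force: [0.3, 0.1, -1.4]
opening: 0.0462
gripper_force: 31.5
```

```bash
cat >> h.py <<'E'
def ss():
    o,R=st(); a=np.radians(22.2); d=o['eef_pos'][:2]-[.544,-.1605]; print('stand-local',(d@[np.cos(a),np.sin(a)]).round(4),(d@[-np.sin(a),np.cos(a)]).round(4))
E
python3 -c "
from h import *
ss()
s=snap('side'); cv2.imwrite('pics/s3.png',s['frame'])"
```

```text
t 13.7 pos [ 0.589  -0.1443  0.1631] carton-local 0.1825 -0.3071 toolx deg 22.2 down -1.0 F [ 0.3  0.1 -1.4] open 0.0462 grip 31.5 q [-0.37  0.25  1.65 -0.    1.25  0.81]
stand-local 0.0478 -0.002
```

View pics/s3.png

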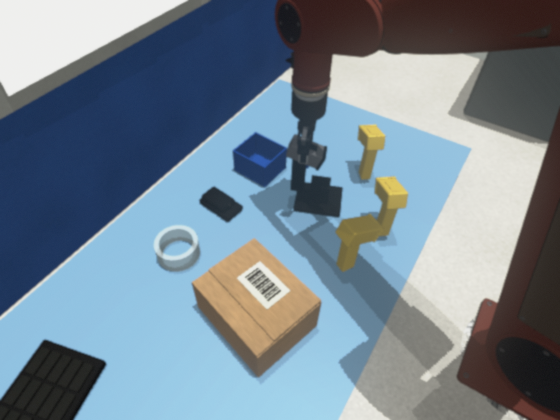

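The picture shows the scanner held upright just behind the stand at (303,165). The carton is closed with its label on top at (263,285). Now I'll pivot the scanner against the pocket wall.

>>> servo_tool --increments '[[[-0.2,0,0,0,35],[-0.2,0,0,0,35],[-0.32,0,0.02,0,35],[-0.32,0,0.02,0,35],[-0.31,0,0.1,0,35],[-0.31,0,0.1,0,35],[0,0,0,0,35]]]'

```text
t: 14.33
eef_pos: [0.5282, -0.1706, 0.1568]
tool_rot: [0.981, 0.192, 0.001, 0.001]
contact_force: [0.3, 1.5, -2.4]
opening: 0.0456
gripper_force: 31.8
```

```bash
python3 -c "
from h import *
ss()
s=snap('side'); cv2.imwrite('pics/s4.png',cv2.resize(s['frame'][60:260,220:440],None,fx=2.7,fy=2.7))"
```

```text
t 14.33 pos [ 0.5282 -0.1706  0.1568] carton-local 0.1311 -0.3489 toolx deg 22.13 down -1.0 F [ 0.3  1.5 -2.4] open 0.0456 grip 31.8 q [-0.45  0.13  1.8   0.    1.21  0.73]
stand-local -0.0185 -0.0034
```

View pics/s4.png

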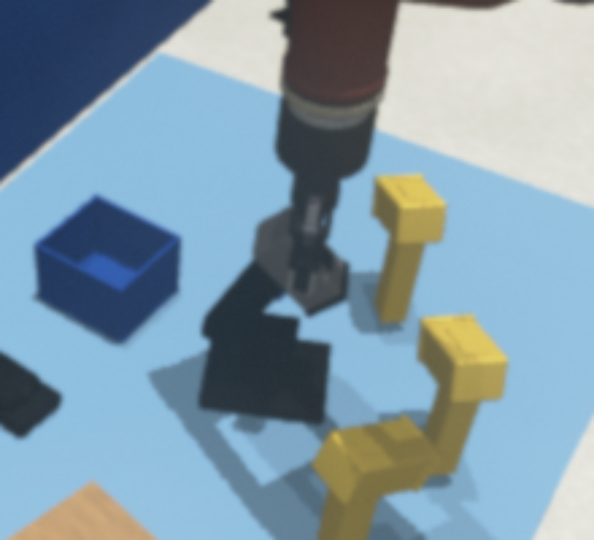

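The handle is tilting over the pocket rim, with the head at crop (305,265) and the foot trailing at (215,320). I'll continue.

>>> servo_tool --increments '[[[-0.27,0,0.2,0,35],[-0.27,0,0.2,0,35],[-0.22,0,0.25,0,35],[-0.22,0,0.25,0,35],[-0.09,0,0.15,0,35],[-0.09,0,0.15,0,35],[0,0,0,0,35],[0,0,0,0,35]]]'

```text
t: 15.05
eef_pos: [0.4892, -0.1885, 0.1106]
tool_rot: [0.981, 0.192, 0.003, 0.002]
contact_force: [4.8, -0.8, 4.1]
opening: 0.0457
gripper_force: 29.9
```

```bash
python3 -c "
from h import *
ss()"
```

```text
t 15.05 pos [ 0.4892 -0.1885  0.1106] carton-local 0.0984 -0.3767 toolx deg 22.16 down -1.0 F [ 4.8 -0.8  4.1] open 0.0457 grip 29.9 q [-0.52  0.12  1.91  0.    1.1   0.66]
stand-local -0.0613 -0.0053
```

>>> servo_tool --increments '[[[0,0,0,0,30],[0,0,0,0,30],[0,0,0,0,30],[0,0,-0.3,0,30],[0,0,-0.5,0,30],[0,0,-0.8,0,30],[0,0,-0.8,0,30],[0,0,-0.8,0,30],[0,0,-0.8,0,30],[0,0,-0.8,0,30],[0,0,0,0,30],[0,0,0,0,30]]]' --grip_force 80

```text
t: 16.05
eef_pos: [0.4866, -0.1877, 0.3022]
tool_rot: [0.981, 0.193, 0.001, 0.001]
contact_force: [-0.0, -0.1, -2.9]
opening: 0.0445
gripper_force: 80.5
```

```bash
cat > v.py <<'E'
from h import *
import sys
ss()
o=robot.observe(); R=Ro.from_quat(o['tool_rot']).as_matrix(); p=o['eef_pos']-.005*R[:,2]
ux=R[:,0].copy()
Q=[]
for n in ('side','top'):
    s=snap(n); W=cloud(s); k=(W-p)@np.c_[ux,R[:,1],[0,0,1]]
    m=(abs(k[...,1])<.03)&(abs(k[...,0])<.16)&(k[...,2]<.03)&(k[...,2]>-.13); Q.append(k[m]); 
    if len(sys.argv)>1: cv2.imwrite(f'pics/{sys.argv[1]}{n}.png',s['frame'])
for q in Q:
    h=q[(q[:,0]>.03)]   # handle
    print(len(q),len(h))
    if len(h)>30:
        for y0 in (-.02,-.01,0,.01):
            g=h[(h[:,1]>y0)&(h[:,1]<y0+.01)]
            if len(g)>10: print('handle slope deg',np.degrees(np.arctan(np.polyfit(g[:,0],g[:,2],1)[0])).round(1),g.mean(0).round(3),g[:,0].max().round(3))
E
python3 v.py s5; python3 -c "
import cv2,numpy as np
a=cv2.imread('pics/s5side.png');b=cv2.imread('pics/s5top.png')
cv2.imwrite('pics/s5.png',np.hstack([a[20:260,230:450],b[120:360,250:470]]).repeat(2,0).repeat(2,1)[:, :800] if 0 else cv2.resize(np.hstack([a[20:260,230:450],b[120:360,250:470]]),(792,432)))"
```

```text
t 16.05 pos [ 0.4866 -0.1877  0.3022] carton-local 0.0957 -0.3766 toolx deg 22.21 down -1.0 F [-0.  -0.1 -2.9] open 0.0445 grip 80.5 q [-0.52 -0.06  1.72 -0.    1.48  0.66]
stand-local -0.0634 -0.0035
1479 1083
handle slope deg -30.5 [ 0.087 -0.015 -0.025] 0.139
handle slope deg -24.5 [ 0.09  -0.005 -0.014] 0.14
handle slope deg -33.4 [ 0.094  0.004 -0.012] 0.139
1604 1410
handle slope deg -30.8 [ 0.091 -0.014 -0.026] 0.14
handle slope deg -33.9 [ 0.094 -0.005 -0.015] 0.141
handle slope deg -34.3 [ 0.094  0.005 -0.015] 0.141
handle slope deg -35.4 [ 0.089  0.011 -0.012] 0.138
```

View pics/s5.png

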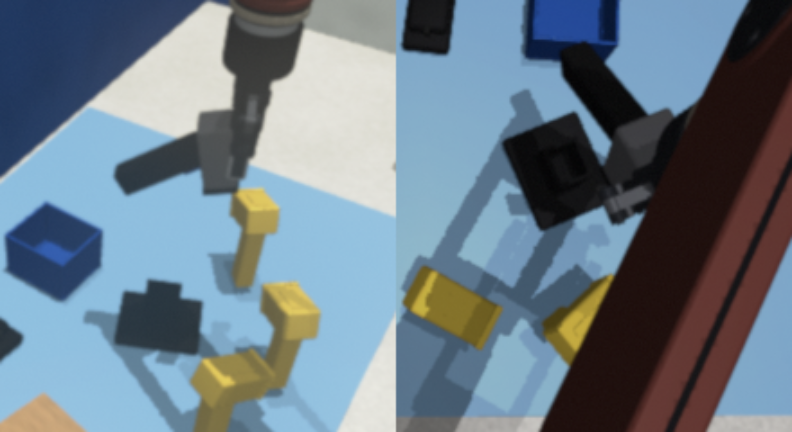

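The picture shows the scanner pivoted in the grip, the handle nearly level and the nose pointing down. I'll measure the angle cleanly from the handle's upper face.

```bash
cat > v2.py <<'E'
from h import *
def meas():
    o=robot.observe(); R=Ro.from_quat(o['tool_rot']).as_matrix(); p=o['eef_pos']-.005*R[:,2]; out=[]
    rng=np.random.default_rng(0)
    for n in ('side','top'):
        s=snap(n); W=cloud(s); k=(W-p)@np.c_[R[:,0],R[:,1],[0,0,1]]
        q=k[(abs(k[...,1])<.011)&(k[...,0]>.05)&(k[...,0]<.16)&(k[...,2]<.03)&(k[...,2]>-.13)]
        if len(q)<40: print(n,'few',len(q)); continue
        best=0
        for _ in range(400):
            a,b=q[rng.choice(len(q),2,False)]
            if abs(a[0]-b[0])<.03: continue
            d=(b-a)[[0,2]]; d/=np.hypot(*d); r=abs((q[:,[0,2]]-a[[0,2]])@[-d[1],d[0]]); w=r<.002
            if w.sum()>best: best=w.sum(); bw=w
        c=np.polyfit(q[bw,0],q[bw,2],1); print(n,len(q),best,'slope',np.degrees(np.arctan(c[0])).round(1),'z at x=.05/.1',np.polyval(c,[.05,.1]).round(4),'x',np.percentile(q[bw,0],[1,99]).round(3),'foot lowest',q[q[:,0]>.1][:,2].min().round(3))
meas()
E
python3 v2.py
```

```text
side 231 220 slope -33.8 z at x=.05/.1 [ 0.0166 -0.017 ] x [0.052 0.138] foot lowest -0.045
top 736 730 slope -33.8 z at x=.05/.1 [ 0.016  -0.0176] x [0.054 0.141] foot lowest -0.047
```

>>> servo_tool --increments '[[[0.1,-0.2,0,0,30],[0.2,-0.42,0,0,30],[0.29,-0.61,0,0,30],[0.29,-0.61,0,0,30],[0.29,-0.61,0,0,30],[0.29,-0.61,0,0,30],[0.29,-0.61,0,0,30],[0.29,-0.61,0,0,30],[0.29,-0.61,0,0,30],[0.29,-0.61,0,0,30],[0.29,-0.61,0,0,30],[0.29,-0.61,0,0,30],[0.29,-0.61,0,0,30],[0.29,-0.61,0,0,30],[0.19,-0.4,0,0,30],[0.1,-0.2,0,0,30],[0,0,0,0,30],[0,0,0,0,30]]]'

```text
t: 17.75
eef_pos: [0.5073, 0.1904, 0.2989]
tool_rot: [0.981, 0.193, -0.001, 0.0]
contact_force: [0.0, 0.3, -2.2]
opening: 0.045
gripper_force: 80.3
```

```bash
python3 - <<'E'
from h import *
exec(open('v2.py').read().split('\n',1)[1])
to([.508,.188,.263])
# label centre from earlier side picture s3 (cast onto z=.108)
s=snap('side'); im=cv2.imread('pics/s3.png'); h=cv2.cvtColor(im,cv2.COLOR_BGR2HSV)
m=((h[...,1]<50)&(h[...,2]>130)).astype(np.uint8); m[:240]=0;m[330:]=0;m[:,:220]=0;m[:,310:]=0
m=cv2.morphologyEx(m,cv2.MORPH_CLOSE,np.ones((7,7))); r=cv2.minAreaRect(np.argwhere(m)[:,::-1].astype(np.float32)); print(r)
u,v=r[0]; d=s['R'].T@np.array([(u-s['cx'])/s['f'],(v-s['cy'])/s['f'],1]); o=-s['R'].T@s['t']; print(o+d*(.108-o[2])/d[2])
cv2.imwrite('pics/s6.png',cv2.resize(s['frame'][100:380,120:420],None,fx=2,fy=2))
E
```

```text
side 365 362 slope -34.0 z at x=.05/.1 [ 0.0166 -0.0171] x [0.057 0.139] foot lowest -0.046
top 443 443 slope -33.9 z at x=.05/.1 [ 0.0177 -0.016 ] x [0.064 0.141] foot lowest -0.046
t 17.85 pos [0.5077 0.1895 0.2993] carton-local 0.0139 -0.0077 toolx deg 22.15 down -1.0 F [ 0.7 -1.  -2. ] open 0.0444 grip 80.3 q [ 0.21 -0.01  1.67 -0.    1.48  1.4 ]
units [-0.006  0.039  0.908]
((264.2500305175781, 274.75), (83.43861389160156, 44.547733306884766), 45.0)
[0.49871861 0.1618721  0.108     ]
```

View pics/s6.png

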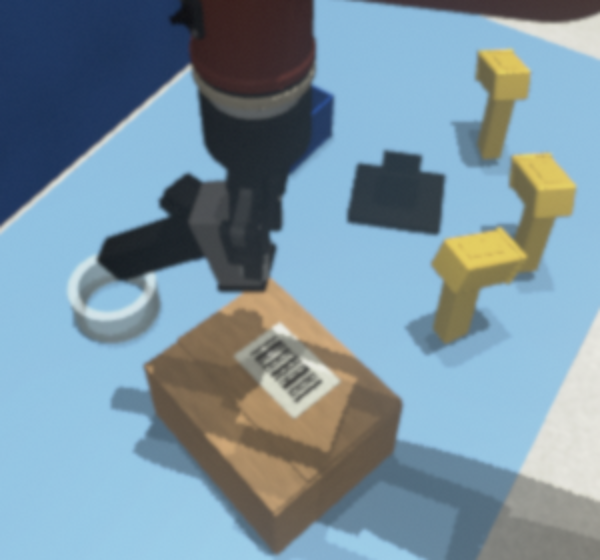

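The scanner is held steadily over the carton with its nose rim at crop (243,282) and its angle unchanged. The label centre is at crop (288,368). I'll check the label and window predictions against these pixels.

```bash
python3 - <<'E'
from h import *
s=snap('side'); o,R=st()
def cast(u,v,z):
    d=s['R'].T@np.array([(u-s['cx'])/s['f'],(v-s['cy'])/s['f'],1]); c=-s['R'].T@s['t']; return (c+d*(z-c[2])/d[2]).round(4)
def proj(X):
    c=s['R']@X+s['t']; return np.array([s['cx']+s['f']*c[0]/c[2],s['cy']+s['f']*c[1]/c[2]]).round(1)
h=cv2.cvtColor(s['frame'],cv2.COLOR_BGR2HSV); m=((h[...,1]<60)&(h[...,2]>90)).astype(np.uint8); k=np.zeros_like(m); k[258:312,232:295]=1; m*=k
m=cv2.morphologyEx(m,cv2.MORPH_CLOSE,np.ones((7,7))); cs=max(cv2.findContours(m,0,2)[0],key=cv2.contourArea); r=cv2.minAreaRect(cs); M=cv2.moments(cs)
print(r, cast(M['m10']/M['m00'],M['m01']/M['m00'],.108), 'eye', cast(264,284,.108))
p=o['eef_pos']-.005*R[:,2]
f=lambda a,y,b: p+R[:,0]*a+R[:,1]*y+np.array([0,0,b])
print('window px',proj(f(.0102,0,-.0436)),'crop',(proj(f(.0102,0,-.0436))-[120,100])*2)
b=np.array([.556,.831]);u=np.array([-.831,.556]); n=np.array([-.239,-.971]); t=np.array([-.971,.239])
for sy in(-.024,.024):
  for a in(-.02,.02):
    w=np.array([.0102,-.0436])+a*t; print('nose corner crop',(proj(f(w[0],sy,w[1]))-[120,100])*2, sy,a)
# nose lowest points from depth
for n_ in('side','top'):
    q=s if n_=='side' else snap('top'); W=cloud(q); k=(W-p)@np.c_[R[:,0],R[:,1],[0,0,1]]
    g=k[(abs(k[...,1])<.03)&(abs(k[...,0])<.05)&(k[...,2]>-.09)&(k[...,2]<.02)]
    for z in np.arange(-.065,.0,.01):
        e=g[abs(g[:,2]-z)<.005]; 
        if len(e)>4: print(n_,z.round(3),len(e),'x',e[:,0].min().round(3),e[:,0].max().round(3),'y',e[:,1].min().round(3),e[:,1].max().round(3))
E
```

```text
t 17.95 pos [0.5079 0.1894 0.2996] carton-local 0.0141 -0.0077 toolx deg 22.12 down -1.0 F [-1.4 -0.5 -1.7] open 0.0442 grip 80.3 q [ 0.21 -0.01  1.67 -0.    1.48  1.4 ]
((263.0000305175781, 284.0000305175781), (46.66904067993164, 29.698484420776367), 45.0) [0.4885 0.1813 0.108 ] eye [0.4877 0.1796 0.108 ]
window px [244.3 233.9] crop [248.6 267.8]
nose corner crop [219.2 290.6] -0.024 -0.02
nose corner crop [265.  290.8] -0.024 0.02
nose corner crop [233. 246.] 0.024 -0.02
nose corner crop [277.  245.6] 0.024 0.02
side -0.045 28 x 0.01 0.032 y -0.026 -0.023
side -0.035 132 x -0.009 0.033 y -0.027 0.021
side -0.025 81 x -0.006 0.05 y -0.025 0.017
side -0.015 85 x -0.013 0.049 y -0.03 0.021
side -0.005 77 x -0.013 0.05 y -0.03 0.024
top -0.035 107 x -0.007 -0.001 y -0.023 0.024
top -0.025 90 x -0.004 -0.0 y -0.021 0.016
top -0.015 99 x -0.011 0.002 y -0.027 0.029
top -0.005 91 x -0.011 0.04 y -0.029 0.03
```

>>> servo_tool --increments '[[[0,0.02,0.2,0,30],[0,0.02,0.25,0,30],[0,0,0.25,0,30],[0,0,0.15,0,30],[0,0,0.06,0,30],[0,0,0,0,30],[0,0,0,0,30],[0,0,0,0,30],[0,0,0,0,30],[0,0,0,0,30],[0,0,0,0,30],[0,0,0,0,30],[0,0,0,0,30]]]'

```text
t: 19.08
eef_pos: [0.5085, 0.1891, 0.2634]
tool_rot: [0.981, 0.193, 0.0, -0.0]
contact_force: [-0.2, 0.2, -1.8]
opening: 0.0444
gripper_force: 80.3
```

```bash
python3 - <<'E'
from h import *
exec(open('v2.py').read().split('\n',1)[1])
to([.508,.188,.263])
s=snap('side'); W=cloud(s); P=W[(W[...,2]>.09)&(W[...,2]<.15)]; d=P[:,:2]-c0; L=np.c_[d@EX,d@EY,P[:,2]]
for a in (-.07,-.02,.02,.06):
    q=L[(abs(L[:,1]-a)<.01)&(abs(L[:,0])<.09)]; print(a,len(q),np.percentile(q[:,2],[5,50,95]).round(4) if len(q) else '')
E
```

```text
side 353 353 slope -33.8 z at x=.05/.1 [ 0.0166 -0.0168] x [0.057 0.139] foot lowest -0.045
top 420 420 slope -33.8 z at x=.05/.1 [ 0.0173 -0.0162] x [0.063 0.141] foot lowest -0.047
t 19.18 pos [0.5084 0.1891 0.2633] carton-local 0.0147 -0.0079 toolx deg 22.2 down -1.0 F [ 0.2 -0.4 -2.5] open 0.0444 grip 80.3 q [0.21 0.01 1.72 0.   1.41 1.39]
units [-0.02   0.021  0.008]
-0.07 727 [0.1063 0.1083 0.1103]
-0.02 809 [0.1068 0.1087 0.1106]
0.02 896 [0.1062 0.1083 0.1102]
0.06 946 [0.1022 0.1043 0.1063]
```

```bash
python3 -c "
from cell import robot
print(robot.sign_off())"
```

```text
the job is handed in; nothing more can be done
None
```

I handed the job in at about 19 s: both flaps are folded flat, inner first, and the scanner is held steady about 12 cm above the label's centre, with its window about 14° from straight down by my measurements. It slid a little in the grip while I turned it, so the pads hold it near the top of its head rather than the middle.

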